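# Hang the spare tamp head on the snap hook

## Robot

A 6-joint arm with a two-finger parallel gripper is mounted at the origin on the work surface. World frame = base frame: x ahead of the robot, y to its left, z up, the work surface at z = 0. Lengths are in m, angles in degrees, forces in N, time in s.
With the tool pointing down it reaches from about 0.375 to 0.9 m from the base axis. Payload 3.1 kg.
Tool frame: the origin (TCP) lies at the very end of the fingers, on their centre line; the grasp point (between the pads) lies 19 mm behind it; z points along the fingers, y is the line along which they close (so a half turn about z gives the same grasp; the last joint's range is limited). The gripper opens to 87 mm and grips with 3 to 60 N. Pads are 19 mm wide; open, the fingers measure 117 mm over their backs; the gripper's body (75 mm by 190 mm) begins 51 mm behind the grasp point.
Start: joints at [-80.357, 30.224, 82.088, -0, 67.689, -10.227], TCP at [0.212, -0.588, 0.188] pointing down, gripper open.
Joint ranges: [-176.69, 176.69], [-43.24, 126.21], [12.49, 139.97], [-82, 262], [0, 151.66], [-163.58, 163.58]. Speed limits (degrees/s): [159.86, 159.86, 180, 180, 180, 180].

## Interface

Orientations are given as a 3x3 rotation matrix whose columns are the frame's x, y, z axes.
In Python, from rig import * gives the robot as it stands.
- The arm moves only by the tool jog_arm, never from a script. Its arguments are lists of equal length, an entry for each row: "delta_pos": the shift along the world's x, y, z in cm, a list of three; "turn": the turn about the world's z in degrees; "grip": the closure, from 0 (fully open) to 1 (shut). In form: {"delta_pos": [[x, y, z], ...], "turn": [turn, ...], "grip": [grip, ...]}. A call has 1 to 12 rows; each row is the pose to reach, as a shift and turn from the pose commanded when the call began; what a row does not reach only later rows make up. A row lasts 1/8 s, in which the tool goes at most 62.5 mm and 10.7 degrees, less where a joint would pass 70% of its speed; a pose out of reach is approached as far as the arm can. A call with a gripper value outside its range is refused whole. The fingers move at their own pace and stop on an object; the grip force is fixed at half the most. Time passes only in rows, so rows that repeat a pose let the fingers close. It gives the time, the measured TCP pose, the force, the opening and the grip force at its end, in the units of the state.
- read_state(): the state, without advancing time (a new reading comes with each control period).
- capture(name): name is "side" or "top" or "wrist"; returns a dict with "color" (384x512x3 uint8, blue, green, red), "fovy" (degrees; the focal length in pixels is half the picture's height over the tangent of half this angle, whatever the lens; pixels are square), "cx", "cy" (the principal point, pixels), "camera_from_world" (4x4, takes a point from world to camera coordinates). Camera axes: x right, y up, looking along -z (the intrinsics and any distortion apply to the point x, -y, -z); pixel columns grow to the right and rows downward; lengths in m; the calibration is good to about 2 mm. A picture is of the moment at which its call begins. There is no depth.
- hand_in(): hands the job in; it is judged then, once.
The state is a dict: "time_s": time; "joint_positions": joint angles; "qvel": joint speeds; "tau": joint torques, N m; "position": TCP position; "tcp_rot": TCP orientation; "force": force on the tool from outside, world axes, zero at the start; "moment": the same for the moment, N m; "opening": opening from 0.0 (shut) to 1.0 (fully open); "grasp_force": force on a finger pad.
Only numpy, scipy, OpenCV 4.12 (cv2) and the standard library are available. Lean on these libraries where they do the work, as an engineer would, in place of code of your own. Each camera call takes 0.05 s, during which the arm holds its last target. There are 200 camera calls.

## Task

Pick up the label applicator's spare tamp head, pass its stirrup eye over the nose of the snap hook and push the eye gently down against the sprung gate until it is inside and the gate has snapped shut above it, then let the head hang there at rest on its own. The hook can take no more than about 18 N, and its exact height is not known: feel for it. Leave the bottle, the valve, the bracket and the screwdriver where they are.

Things in the scene. Friction and masses are not known exactly. Their poses are not given: they have to be found in the camera images.
- tamp: Tamp head, 0.24 to 0.39 kg, upright on its pad; origin at the centre of the pad's underside, z up. Rubber pad 54 x 54 x 10 mm, barrel 34 mm thick to z = 50 mm; above it a steel stirrup, the eye: two upright flat straps, 5 mm thick, 16 mm wide along x, outer faces 50 mm apart along y. Grasp the straps' outer faces (closing along y) with the pads near z = 112 to 120 mm.
- eye_bar (a point): Middle of the round cross bar, 7 mm thick, along y, that joins the straps' tops (which reach z = 141 mm); it lies 137.5 mm above the pad's underside. The eye opening under it, seen along x, is 40 mm wide and 78 mm high (56 to 134 mm above the pad's underside). Axes as tamp.
- stand: Hanger stand fixed to the bench; origin on the bench under the post. Base 100 x 90 x 12 mm, post 25 x 25 mm, 225 mm high, with a black clamp carrying a steel snap hook that points along the stand's -x, towards the robot, in its plane y = 0. The clamp was set by hand: the hook sits up to 11 mm lower or higher than the nominal heights told here and at the points; this offset is not measured.
- nose (a point): Nominal tip of the hook's upturned nose (stand x = -105, z = 205 mm; truly z = 194 to 216). The hook is 8 mm round bar; nose's inner face at x = -101 at the tip, -105 lower down; the hook's end has its underside at nominal z = 169, front at x = -113. The whole hook end (z = 169 to 205 nominal) fits through the eye opening when the eye moves along the stand's +x with the cross bar above the nose.
- seat (a point): Nominal place of the cross bar's centre when seated in the hook's saddle (stand x = -97, z = 180.5 mm; truly z = 169.5 to 191.5). The saddle is lowest by the nose. The mouth above it runs from the nose (inner face x = -101) to the hinge upright (x = -75), closed by the gate. Bring the cross bar down at x = -96, near the nose.
- gate (a joint): Gate: steel tongue 25 mm long, hinged at stand x = -75, free end at the nose, upper face at nominal z = 202 mm. 0 rad shut and level; positive pushed down and inwards, to 1.25; never upwards. Sprung: gives at about 5 N, takes up to about 11 N until the bar slips past its end, about 18 mm below first touch; then it snaps shut over the bar. The saddle stops the bar 25 mm below first touch.
- bottle: Bystander: small blue bottle with black cap, 32 mm across, 65 mm high, origin under its centre.
- valve: Bystander: black valve block 45 x 26 mm, 38 mm high, origin under its centre.
- bracket: Bystander: steel angle bracket 60 x 40 mm, 34 mm high, origin under its centre.
- driver: Bystander: screwdriver lying on the bench, origin under its middle.
There are look-alikes about, which are no part of the job. Of the things like the tamp, leave any that is green or orange; of the rest the larger one is meant.

How it is judged (in metres and radians):
On the way, in this order (a step that is already met when the one before it is completed fails the run):
1. the tamp head is lifted off the bench in the fingers (height (world z) of tamp above 0.04 m and contact force between the fingers and tamp above 1 N), for 0.2 s.
2. the eye's cross bar, over the mouth of the hook, has pushed the gate well open (value of joint gate above 0.45 rad and x of eye_bar in the frame of stand between -0.107 and -0.076 m and z of eye_bar in the frame of stand between 0.16 and 0.206 m), for 0.05 s.
At the end, for the whole second after the job is handed in: The cross bar lies in the hook's saddle, inside the mouth (stand x -106 to -79 mm, within 18 mm of the hook's plane, z 165 to 193 mm), its weight carried by the hook (over 1.2 N), the gate shut (under 0.12 rad), the head hanging within 0.3 rad of upright and slower than 0.06 m/s (value of joint gate below 0.12 rad and x of eye_bar in the frame of stand between -0.106 and -0.079 m and y of eye_bar in the frame of stand between -0.018 and 0.018 m and z of eye_bar in the frame of stand between 0.165 and 0.193 m and contact force between tamp and stand above 1.2 N and angle between tamp's own z axis and vertical below 0.3 rad and linear speed of tamp below 0.06 m/s); the robot touches nothing.
It fails at once if the hanger stand and hook are loaded with more than 18 N (contact force between stand and anything else above 18 N).
It fails at once if a bystander (bottle, valve, bracket, screwdriver) is moved by more than 15 mm (distance of any of bottle, valve, bracket, driver from where it was at the start of the episode above 0.015 m).
It also fails if it takes over 54 s, if anything falls off the work surface, if the arm or the gripper's body presses on something with over 40 N, if the wrist force passes 120 N, or if a joint passes its speed limit or range.

## Working session

There is one attempt and no reset: what is moved stays moved. The work goes in short steps, Python scripts to look and compute and a tool call to move; the robot and the scene stay as the last step left them, time stands still between calls to the robot, and variables do not carry over. Pictures are saved under pics/ and viewed, at most 10 in all, crops included, and the job is handed in when it is done.

Besides the shell and the picture viewer there is one more tool, called after "Emit:" in YAML: its name, and indented under it one key for each argument. jog_arm: Moves the arm, as the interface text tells. Its arguments: {"type":"object","properties":{"delta_pos":{"type":"array"},"turn":{"type":"array"},"grip":{"type":"array"}},"required":["delta_pos","turn","grip"]}

```bash
mkdir -p pics
cat > h.py <<'E'
from rig import *
import numpy as np, cv2
def cam(n):
    c=capture(n); c['f']=c['color'].shape[0]/2/np.tan(np.radians(c['fovy'])/2); return c
def ray(c,u,v):
    T=np.array(c['camera_from_world']); R=T[:3,:3]; o=-R.T@T[:3,3]
    d=R.T@np.array([(u-c['cx'])/c['f'],-(v-c['cy'])/c['f'],-1]); return o,d/np.linalg.norm(d)
def onz(c,u,v,z):
    o,d=ray(c,u,v); return o+d*(z-o[2])/d[2]
def proj(c,p):
    q=np.array(c['camera_from_world'])@np.append(p,1); return c['cx']-c['f']*q[0]/q[2], c['cy']+c['f']*q[1]/q[2]
def tri(c1,p1,c2,p2):
    o1,d1=ray(c1,*p1);o2,d2=ray(c2,*p2)
    s=np.linalg.lstsq(np.c_[d1,-d2],o2-o1,rcond=None)[0]
    a=o1+s[0]*d1;b=o2+s[1]*d2; return (a+b)/2,np.linalg.norm(a-b)
E
python3 - <<'E'
from h import *
s=read_state();print({k:s[k] for k in s})
for n in ("top","side"):
    c=cam(n);cv2.imwrite(f"pics/{n}0.png",c['color'])
    print(n,{k:c[k] for k in c if k!='color'})
E
```

```text
{'time_s': 0.0, 'joint_positions': array([-8.03574525e+01,  3.02806822e+01,  8.21564329e+01, -6.90588319e-04,
        6.76899749e+01, -1.02273314e+01]), 'qvel': array([ 0.00668083, -0.00658685, -0.02115402, -0.03482021, -0.09803014,
       -0.04945146]), 'tau': array([-1.80937710e-03, -4.40044141e+01, -1.76592010e+01,  6.31151162e-02,
        5.82949421e-02, -1.53820201e-04]), 'position': array([ 0.21231335, -0.58696736,  0.18745307]), 'tcp_rot': array([[ 9.40465453e-01,  3.39889079e-01, -3.82533094e-04],
       [ 3.39889078e-01, -9.40462993e-01,  2.18493069e-03],
       [ 3.82875861e-04, -2.18487065e-03, -9.99997540e-01]]), 'force': array([-0.72538998,  0.28703102,  0.22495612]), 'moment': array([-0.04350851,  0.01720429, -0.02458655]), 'grasp_force': 0.0, 'opening': 0.9964373452651804}
top {'fovy': 46.57959236132737, 'cx': 255.62824235603614, 'cy': 190.37437345170136, 'camera_from_world': array([[-0.02463786, -0.99960966, -0.01317218,  0.03945301],
       [ 0.98636409, -0.02645189,  0.16243826, -0.62762562],
       [-0.16272328, -0.00899044,  0.98663078, -1.45878747],
       [ 0.        ,  0.        ,  0.        ,  1.        ]]), 'f': np.float64(446.0376513911109)}
side {'fovy': 52.65642558005374, 'cx': 253.70027914168523, 'cy': 190.53716711872968, 'camera_from_world': array([[ 0.99631161, -0.08543443,  0.00800775, -0.60529233],
       [ 0.05903156,  0.75014272,  0.65863585, -0.15056888],
       [-0.06227714, -0.65573383,  0.75241923, -1.08165413],
       [ 0.        ,  0.        ,  0.        ,  1.        ]]), 'f': np.float64(388.0013682420628)}
```

View pics/top0.png

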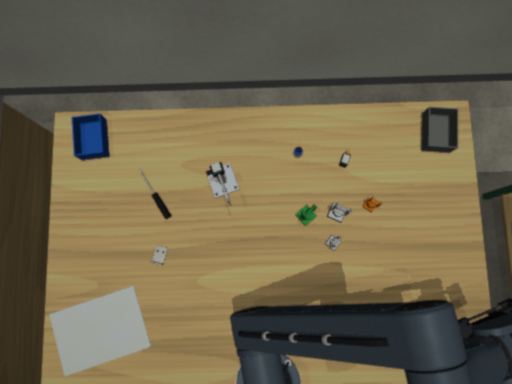

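View pics/side0.png

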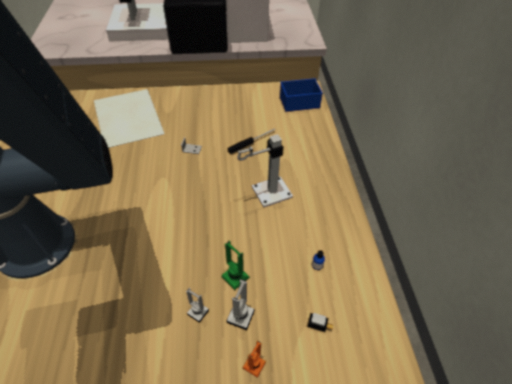

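The top view shows the larger grey tamp at about (338,212), with a smaller grey look-alike at (333,242), green at (306,215) and orange at (371,204). The stand base is at (223,180) with its hook pointing down to (228,205). In the side view the tamp is at (240,310), and the stand base is at (271,192) with the hook at (240,155). Next I'll zoom in on these.

Run:
```python
import cv2,numpy as np
t=cv2.imread('pics/top0.png');s=cv2.imread('pics/side0.png')
def crop(i,x,y,w=66,h=50):return cv2.resize(i[y:y+h,x:x+w],(400,300),interpolation=cv2.INTER_CUBIC)
o=np.vstack([np.hstack([crop(t,300,185),crop(t,190,155)]),np.hstack([crop(s,205,275),crop(s,230,125,106,80)])])
cv2.imwrite('pics/z0.png',o)
```

```text
(no output)
```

View pics/z0.png

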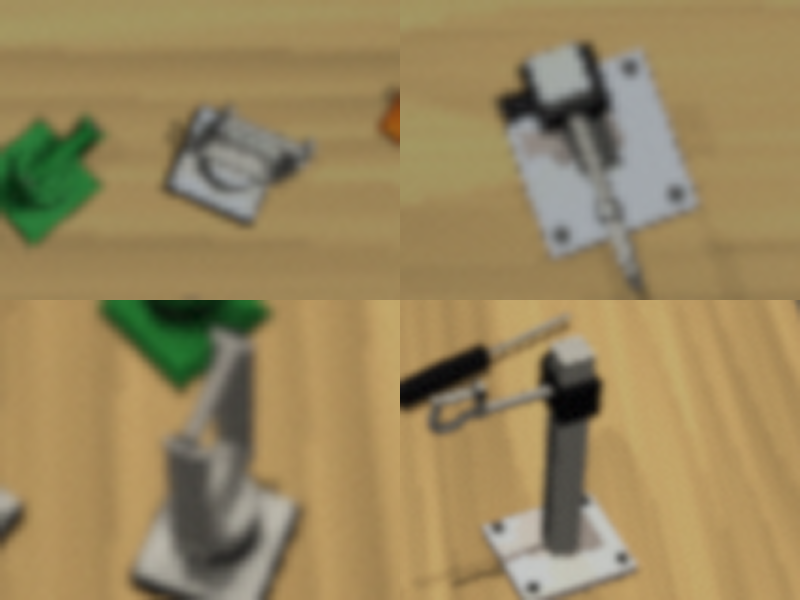

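The crop shows the tamp's stirrup bar running from (205,112) to (300,150) in the top crop, and from (185,440) to (232,335) in the side crop. The stand's base corners are clear in both views, and the nose and hook end is at about (435,425) in the side crop. I'll compute positions from these points.

Run:
```python
from h import *
t=cam('top');s=cam('side');np.set_printoptions(precision=4,suppress=True)
T=lambda x,y,a,b,k=400/66:(a+x/k-.5+.5/k,b+y/6-.5)
tt=lambda x,y:T(x,y,300,185); ts=lambda x,y:T(x-400,y,190,155)
st=lambda x,y:(205+x*66/400-.4,275+(y-300)/6-.4); ss=lambda x,y:(230+(x-400)*106/400-.4,125+(y-300)*80/300-.4)
print('bar +y end',tri(t,tt(205,112),s,st(232,335)),'-y end',tri(t,tt(300,150),s,st(185,440)))
print('pad top corners',[onz(t,*tt(*p),.01)[:2] for p in((165,187),(250,222))],[onz(s,*st(*p),.01)[:2] for p in((135,577),(300,500))])
print('base top',[onz(t,*ts(*p),.012)[:2] for p in((645,50),(700,207),(555,255))])
print('base side',[onz(s,*ss(*p),.012)[:2] for p in((485,525),(585,495),(635,570),(535,598))])
print('posttop',onz(t,*ts(560,75),.225),onz(s,*ss(572,352),.225))
print('hook end top',onz(t,*ts(640,292),.19),'tri',tri(t,ts(638,290),s,ss(435,420)))
```

```text
bar +y end (array([ 0.5653, -0.2248,  0.1278]), np.float64(0.0051511978227965745)) -y end (array([ 0.544 , -0.2711,  0.1387]), np.float64(0.0018777062888583604))
pad top corners [array([ 0.5405, -0.219 ]), array([ 0.5192, -0.266 ])] [array([ 0.52 , -0.266]), array([ 0.5879, -0.2391])]
base top [array([0.7354, 0.1113]), array([0.6413, 0.0811]), array([0.6154, 0.1647])]
base side [array([0.6167, 0.1665]), array([0.7043, 0.1943]), array([0.7341, 0.1077]), array([0.65  , 0.0847])]
posttop [0.6746 0.1397 0.225 ] [0.6755 0.1368 0.225 ]
hook end top [0.5681 0.1039 0.19  ] tri (array([0.5719, 0.1049, 0.1948]), np.float64(0.006639745707000133))
```

Emit:
jog_arm:
  delta_pos:
    - [4,4,3]
    - [8,8,3]
    - [12,12,3]
    - [16,16,3]
    - [20,20,3]
    - [24,24,3]
    - [28,28,3]
    - [32,31,3]
    - [34.3,33.5,3]
    - [34.3,33.5,3]
    - [34.3,33.5,3]
  turn: [-5,-10,-15,-20,-26,-32,-38,-42,-44,-44,-44]
  grip: [0,0,0,0.1,0.1,0.1,0.1,0.1,0.1,0.1,0.1]

```text
time_s: 1.58
position: [0.5549, -0.253, 0.2181]
tcp_rot: [[0.913, -0.408, -0.001], [-0.408, -0.913, -0.0], [-0.001, 0.001, -1.0]]
force: [-0.0, 0.3, 0.4]
opening: 0.901
grasp_force: 0.0
```

Run:
```python
from h import *
np.set_printoptions(precision=4,suppress=True)
c=cam('wrist');s=read_state();print(s['position'],s['tcp_rot'],s['force'],s['opening'])
cv2.imwrite('pics/w1.png',c['color'])
np.save('w1.npy',{k:c[k] for k in c},allow_pickle=True)
for p in((.555,-.252,.141),(.565,-.23,.1375),(.545,-.275,.1375)):print(proj(c,p))
```

```text
[ 0.5546 -0.2534  0.2182] [[ 0.9124 -0.4094 -0.0009]
 [-0.4094 -0.9124 -0.0001]
 [-0.0008  0.0004 -1.    ]] [-0.235  -0.5967  0.3825] 0.8984465842627263
(np.float64(256.474436284327), np.float64(187.5189213931596))
(np.float64(228.27975079175968), np.float64(186.21688507188358))
(np.float64(285.7893988987342), np.float64(186.02704792592465))
```

View pics/w1.png

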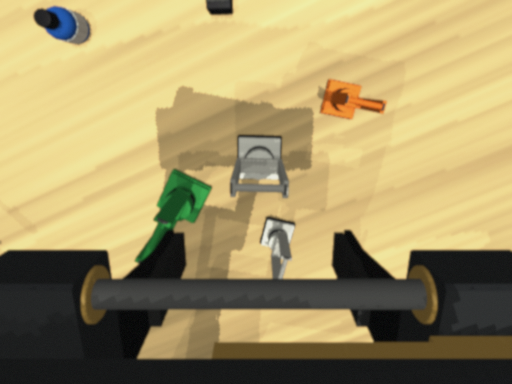

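The wrist view shows the target's bar running from (232,190) to (288,190), square to the fingers and within about 3 mm of where I predicted it. Both neighbours are clear of the fingers, so I'll descend and grip.

Emit:
jog_arm:
  delta_pos:
    - [-0.2,-0.1,-2]
    - [-0.2,-0.1,-5]
    - [-0.2,-0.1,-8]
    - [-0.2,-0.1,-10.5]
    - [-0.2,-0.1,-12.1]
    - [-0.2,-0.1,-12.1]
    - [-0.2,-0.1,-12.1]
    - [-0.2,-0.1,-12.1]
    - [-0.2,-0.1,-12.1]
    - [-0.2,-0.1,-12.1]
    - [-0.2,-0.1,-12.1]
    - [-0.2,-0.1,-12.1]
  turn: [0,0,0,0,0,0,0,0,0,0,0,0]
  grip: [0.1,0.1,0.1,0.1,0.1,0.1,0.2,0.3,0.45,0.6,0.6,0.6]

```text
time_s: 3.12
position: [0.5538, -0.2537, 0.098]
tcp_rot: [[0.913, -0.409, 0.001], [-0.409, -0.913, -0.0], [0.001, -0.0, -1.0]]
force: [-0.1, 1.3, 3.1]
opening: 0.567
grasp_force: 30.0
```

Emit:
jog_arm:
  delta_pos:
    - [0,0,1]
    - [0,0,4]
    - [0,0,8]
    - [0,0,12]
    - [0,0,15.5]
    - [0,0,18]
    - [0,0,18]
    - [-0.3,3,18]
    - [-0.4,7,18]
    - [-0.6,11,18]
    - [-0.8,15,18]
    - [-1,19,18]
  turn: [0,0,0,0,0,0,0,3,7,12,17,22]
  grip: [0.6,0.6,0.6,0.6,0.6,0.6,0.6,0.6,0.6,0.6,0.6,0.6]

```text
time_s: 4.62
position: [0.5417, -0.0621, 0.2752]
tcp_rot: [[0.999, -0.035, -0.004], [-0.035, -0.999, 0.001], [-0.004, -0.001, -1.0]]
force: [0.3, 0.3, -3.4]
opening: 0.568
grasp_force: 30.0
```

Emit:
jog_arm:
  delta_pos:
    - [-0.1,4,0]
    - [-0.3,8,0]
    - [-0.5,12,0]
    - [-0.6,14.5,0]
    - [-0.7,15.8,0]
    - [-0.7,15.8,0]
    - [-0.7,15.8,0]
    - [-0.7,15.8,0]
  turn: [5,10,14,18,19.6,19.6,19.6,19.6]
  grip: [0.6,0.6,0.6,0.6,0.6,0.6,0.6,0.6]

```text
time_s: 5.62
position: [0.5366, 0.0932, 0.2773]
tcp_rot: [[0.954, 0.299, -0.0], [0.299, -0.954, -0.0], [-0.0, 0.0, -1.0]]
force: [0.3, 0.9, -4.3]
opening: 0.568
grasp_force: 30.0
```

Run:
```python
from h import *
np.set_printoptions(precision=4,suppress=True)
o=[]
for n,r in(('wrist',None),('side',None),('top',None)):
    c=cam(n);cv2.imwrite(f'pics/{n}2.png',c['color'])
    for p in((.5754,.1064,.205),(.5839,.1091,.1805),(.537,.0943,.319)):print(n,np.array(proj(c,p)))
w=cv2.imread('pics/wrist2.png');s=cv2.imread('pics/side2.png');t=cv2.imread('pics/top2.png')
f=lambda i,x,y,w,h:cv2.resize(i[y:y+h,x:x+w],(400,300),interpolation=cv2.INTER_CUBIC)
cv2.imwrite('pics/z2.png',np.vstack([np.hstack([f(w,0,0,512,384),f(w,150,80,212,159)]),np.hstack([f(s,180,80,132,99),f(t,180,140,80,60)])]))
s=read_state();print(s['position'],s['force'],s['moment'],s['time_s'])
```

```text
wrist [257.2894 139.2383]
wrist [257.3243 124.5979]
wrist [256.8171 251.6597]
side [238.8778 153.6405]
side [242.1305 159.3777]
side [222.3197 123.459 ]
top [227.9696 200.1416]
top [227.6457 198.5563]
top [229.4793 207.9746]
[0.5366 0.0936 0.2775] [-0.4177  0.1395 -3.5522] [ 0.027   0.0136 -0.0239] 5.775
```

View pics/z2.png

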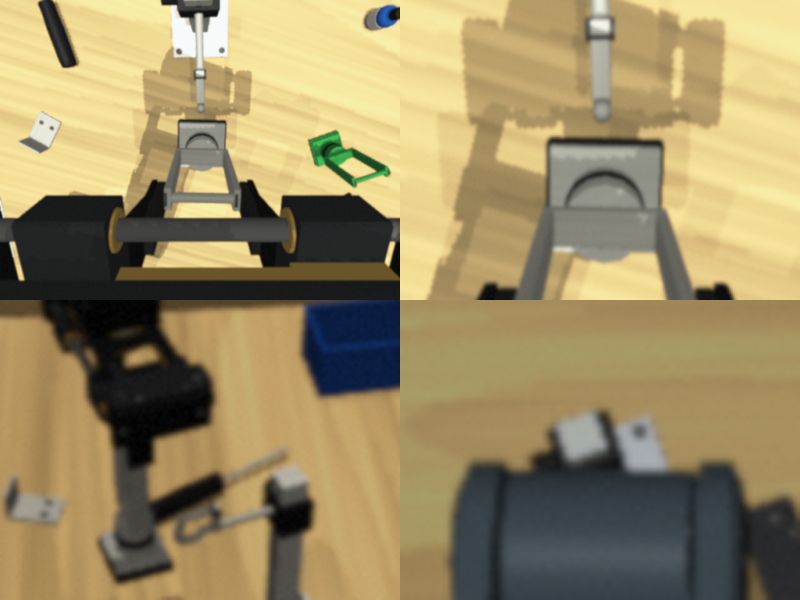

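The wrist view shows the nose tip at about (257,138), where (257,139) was predicted. The bar's middle is at about (259,256), so the lateral alignment is within about 1 mm. The side view suggests the hook sits somewhat above nominal. I'll descend in front of the hook to the threading height, with the bar at z ≈ 0.230.

Emit:
jog_arm:
  delta_pos:
    - [0,0.1,-2]
    - [0,0.1,-5]
    - [0,0.1,-7.5]
    - [0,0.1,-8.7]
    - [0,0.1,-8.7]
    - [0,0.1,-8.7]
    - [0,0.1,-8.7]
  turn: [0,0,0,0,0,0,0]
  grip: [0.6,0.6,0.6,0.6,0.6,0.6,0.6]

```text
time_s: 6.65
position: [0.5374, 0.0952, 0.1916]
tcp_rot: [[0.954, 0.3, 0.002], [0.3, -0.954, -0.0], [0.002, 0.001, -1.0]]
force: [0.4, -0.1, -3.9]
opening: 0.575
grasp_force: 30.0
```

Run:
```python
from h import *
np.set_printoptions(precision=4,suppress=True)
c=cam('wrist');w=c['color'];cv2.imwrite('pics/w3.png',w)
s=read_state();p=s['position'];R=s['tcp_rot'];print(p,s['force'])
for q in(p+[0,0,.0395],(.5754,.1064,.205),(.5754,.1064,.213)):print(np.array(proj(c,q)))
d=cam('side')
for q in(p+[0,0,.0395],(.5754,.1064,.205),(.5754,.1064,.213),(.5715,.1052,.169)):print('s',np.array(proj(d,q)))
f=lambda i,x,y,w,h:cv2.resize(i[y:y+h,x:x+w],(400,600),interpolation=cv2.INTER_CUBIC)
cv2.imwrite('pics/z3.png',np.hstack([f(w,170,60,180,270),f(d['color'],205,110,72,108)]))
```

```text
[0.5372 0.0953 0.1914] [-1.0754 -1.0092 -3.6165]
[258.6004 250.9158]
[260.0226 164.4252]
[260.0919 167.6865]
s [224.1761 150.0639]
s [238.8778 153.6405]
s [238.8151 151.4336]
s [237.7509 163.6492]
```

View pics/z3.png

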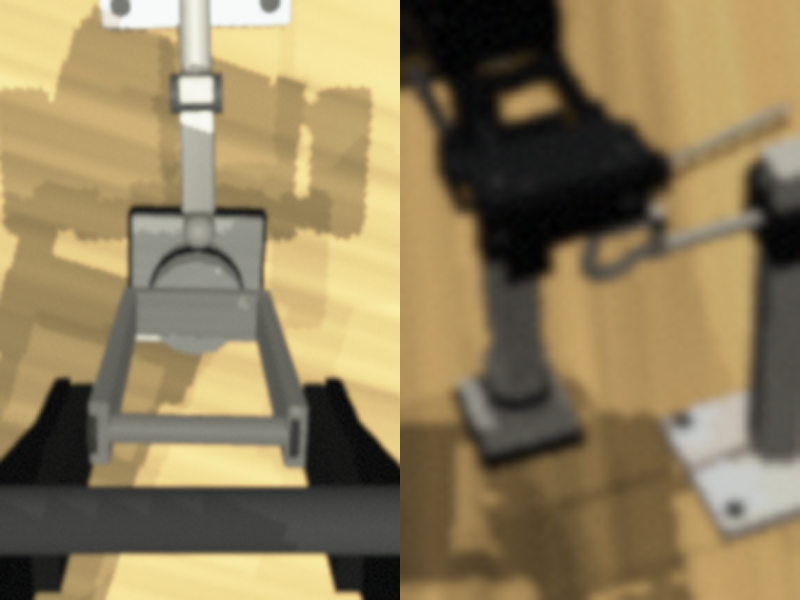

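The wrist view puts the bar's centre at (259,253) and the nose ball at (260,163), so they are aligned sideways with about 42 to 44 mm to go to the nose. In the side view the hook's underside is at about (242,160), against 164 for nominal, so the hook is several mm high. I'll raise 5 mm and thread the eye along the stand's +x.

Emit:
jog_arm:
  delta_pos:
    - [0,0,0.5]
    - [0.5,0.2,0.5]
    - [1.2,0.4,0.5]
    - [2,0.6,0.5]
    - [2.8,0.9,0.5]
    - [3.6,1.1,0.5]
    - [4.3,1.4,0.5]
    - [4.8,1.5,0.5]
    - [5,1.6,0.5]
    - [5,1.6,0.5]
    - [5,1.6,0.5]
    - [5,1.6,0.5]
  turn: [0,0,0,0,0,0,0,0,0,0,0,0]
  grip: [0.6,0.6,0.6,0.6,0.6,0.6,0.6,0.6,0.6,0.6,0.6,0.6]

```text
time_s: 8.25
position: [0.5862, 0.1112, 0.1955]
tcp_rot: [[0.954, 0.3, -0.0], [0.3, -0.954, -0.0], [-0.0, -0.0, -1.0]]
force: [-0.4, -0.4, -4.0]
opening: 0.571
grasp_force: 30.0
```

Run:
```python
from h import *
np.set_printoptions(precision=4,suppress=True)
c=cam('wrist');w=c['color'];cv2.imwrite('pics/w4.png',w)
s=read_state();p=s['position'];print(p,s['force'],s['time_s'])
X=np.array([.954,.301,0])
for q in(p+[0,0,.0395],p+[0,0,.0395]-.01*X,p+[0,0,.0235],p+[0,0,.0235]-.01*X):print(np.array(proj(c,q)))
d=cam('side');q=p+[0,0,.0395];print('s',np.array(proj(d,q)))
f=lambda i,x,y,w,h:cv2.resize(i[y:y+h,x:x+w],(400,600),interpolation=cv2.INTER_CUBIC)
cv2.imwrite('pics/z4.png',np.hstack([f(w,190,100,130,195),f(d['color'],205,110,72,108)]))
```

```text
[0.5863 0.1112 0.1955] [-0.0809  0.2318 -3.3441] 8.3
[258.7102 250.8574]
[258.7426 268.0843]
[258.7086 237.6147]
[258.7385 253.6759]
s [242.6802 143.7835]
```

View pics/z4.png

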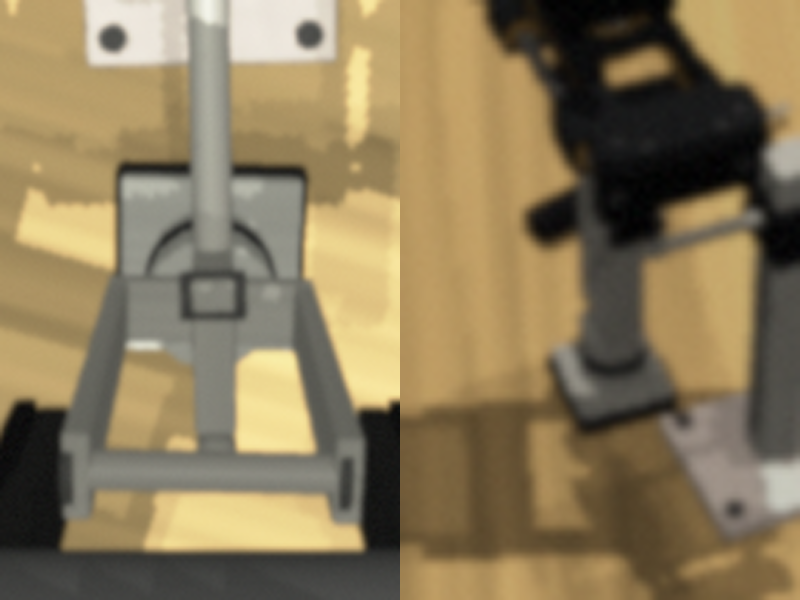

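The bar is at (259,253). The nose's inner edge and gate end show just beyond it at v≈240, and the hinge collar's edge is at v≈203. That puts the bar about 5 mm behind the nose, at stand x ≈ -95 mm. I'll go down and feel for the gate.

Emit:
jog_arm:
  delta_pos:
    - [0,0,-0.3]
    - [0,0,-0.6]
    - [0,0,-0.9]
    - [0,0,-1.2]
    - [0,0,-1.4]
    - [0,0,-1.5]
    - [0,0,-1.5]
    - [0,0,-1.5]
  turn: [0,0,0,0,0,0,0,0]
  grip: [0.6,0.6,0.6,0.6,0.6,0.6,0.6,0.6]

```text
time_s: 9.35
position: [0.5866, 0.1113, 0.1806]
tcp_rot: [[0.954, 0.3, 0.0], [0.3, -0.954, 0.0], [0.0, 0.0, -1.0]]
force: [0.0, 0.5, -3.5]
opening: 0.572
grasp_force: 30.0
```

Emit:
jog_arm:
  delta_pos:
    - [0,0,-0.1]
    - [0,0,-0.2]
    - [0,0,-0.3]
    - [0,0,-0.3]
  turn: [0,0,0,0]
  grip: [0.6,0.6,0.6,0.6]

```text
time_s: 9.85
position: [0.5864, 0.1112, 0.1773]
tcp_rot: [[0.954, 0.3, -0.0], [0.3, -0.954, 0.0], [-0.0, -0.0, -1.0]]
force: [-0.5, 0.9, -4.2]
opening: 0.571
grasp_force: 30.0
```

Emit:
jog_arm:
  delta_pos:
    - [0,0,-0.1]
    - [0,0,-0.2]
    - [0,0,-0.3]
    - [0,0,-0.3]
  turn: [0,0,0,0]
  grip: [0.6,0.6,0.6,0.6]

```text
time_s: 10.35
position: [0.5866, 0.1112, 0.1752]
tcp_rot: [[0.954, 0.3, 0.001], [0.3, -0.954, -0.0], [0.001, 0.0, -1.0]]
force: [-1.5, 0.0, 3.3]
opening: 0.57
grasp_force: 30.0
```

Emit:
jog_arm:
  delta_pos:
    - [0,0,-0.05]
    - [0,0,-0.1]
    - [0,0,-0.1]
  turn: [0,0,0]
  grip: [0.6,0.6,0.6]

```text
time_s: 10.72
position: [0.5865, 0.1112, 0.1736]
tcp_rot: [[0.954, 0.3, 0.0], [0.3, -0.954, -0.0], [0.0, 0.0, -1.0]]
force: [-1.6, -0.6, 2.7]
opening: 0.568
grasp_force: 30.0
```

Emit:
jog_arm:
  delta_pos:
    - [0,0,-0.05]
    - [0,0,-0.1]
    - [0,0,-0.1]
  turn: [0,0,0]
  grip: [0.6,0.6,0.6]

```text
time_s: 11.1
position: [0.5866, 0.1113, 0.1725]
tcp_rot: [[0.954, 0.3, 0.0], [0.3, -0.954, 0.0], [0.0, 0.0, -1.0]]
force: [-0.7, -0.2, 3.0]
opening: 0.568
grasp_force: 30.0
```

The force stays steady at about 6.5 N above the tamp's weight, so this is the gate giving way and not the nose. First touch was at TCP z ≈ 0.176, so I expect the snap near 0.158 and the saddle near 0.151.

Emit:
jog_arm:
  delta_pos:
    - [0,0,-0.1]
    - [0,0,-0.2]
    - [0,0,-0.3]
    - [0,0,-0.4]
    - [0,0,-0.4]
  turn: [0,0,0,0,0]
  grip: [0.6,0.6,0.6,0.6,0.6]

```text
time_s: 11.72
position: [0.5871, 0.1114, 0.1688]
tcp_rot: [[0.954, 0.3, 0.001], [0.3, -0.954, 0.0], [0.001, 0.0, -1.0]]
force: [-0.7, -0.1, 6.1]
opening: 0.568
grasp_force: 30.0
```

Emit:
jog_arm:
  delta_pos:
    - [0,0,-0.1]
    - [0,0,-0.2]
    - [0,0,-0.3]
    - [0,0,-0.4]
    - [0,0,-0.4]
  turn: [0,0,0,0,0]
  grip: [0.6,0.6,0.6,0.6,0.6]

```text
time_s: 12.35
position: [0.588, 0.1117, 0.1656]
tcp_rot: [[0.954, 0.3, 0.004], [0.3, -0.954, 0.001], [0.004, 0.0, -1.0]]
force: [-0.9, 0.7, 8.6]
opening: 0.57
grasp_force: 30.0
```

Emit:
jog_arm:
  delta_pos:
    - [0,0,-0.1]
    - [0,0,-0.2]
    - [0,0,-0.3]
    - [0,0,-0.3]
  turn: [0,0,0,0]
  grip: [0.6,0.6,0.6,0.6]

```text
time_s: 12.85
position: [0.5883, 0.1116, 0.1631]
tcp_rot: [[0.954, 0.3, 0.005], [0.3, -0.954, 0.001], [0.005, 0.001, -1.0]]
force: [-1.2, -0.1, 9.2]
opening: 0.567
grasp_force: 30.0
```

The arm has drifted about 1.7 mm towards the hinge under load, which shortens the lever and raises the force. I'll shift back towards the nose before going on.

Emit:
jog_arm:
  delta_pos:
    - [-0.1,0,0]
    - [-0.2,-0.1,0]
    - [-0.2,-0.1,0]
  turn: [0,0,0]
  grip: [0.6,0.6,0.6]

```text
time_s: 13.22
position: [0.5861, 0.1103, 0.1627]
tcp_rot: [[0.954, 0.3, 0.004], [0.3, -0.954, 0.0], [0.004, 0.001, -1.0]]
force: [-0.8, 0.3, 7.4]
opening: 0.573
grasp_force: 30.0
```

Emit:
jog_arm:
  delta_pos:
    - [0,0,-0.05]
    - [0,0,-0.1]
    - [0,0,-0.1]
  turn: [0,0,0]
  grip: [0.6,0.6,0.6]

```text
time_s: 13.6
position: [0.5862, 0.1103, 0.1617]
tcp_rot: [[0.954, 0.3, 0.004], [0.3, -0.954, 0.0], [0.004, 0.001, -1.0]]
force: [-0.7, 0.1, 8.1]
opening: 0.568
grasp_force: 30.0
```

Emit:
jog_arm:
  delta_pos:
    - [0,0,-0.05]
    - [0,0,-0.1]
    - [-0.05,0,-0.15]
    - [-0.05,0,-0.15]
  turn: [0,0,0,0]
  grip: [0.6,0.6,0.6,0.6]

```text
time_s: 14.1
position: [0.5827, 0.1097, 0.159]
tcp_rot: [[0.954, 0.301, -0.003], [0.301, -0.954, -0.001], [-0.003, 0.0, -1.0]]
force: [-6.3, -2.0, 3.1]
opening: 0.57
grasp_force: 30.0
```

Emit:
jog_arm:
  delta_pos:
    - [0,0,-0.05]
    - [0,0,-0.1]
    - [-0.05,0,-0.1]
  turn: [0,0,0]
  grip: [0.6,0.6,0.6]

```text
time_s: 14.48
position: [0.5834, 0.1103, 0.157]
tcp_rot: [[0.954, 0.3, -0.001], [0.3, -0.954, 0.0], [-0.001, -0.0, -1.0]]
force: [0.4, 0.7, -4.3]
opening: 0.572
grasp_force: 30.0
```

Emit:
jog_arm:
  delta_pos:
    - [0,0,-0.05]
    - [0,0,-0.1]
    - [-0.05,0,-0.1]
  turn: [0,0,0]
  grip: [0.6,0.6,0.6]

```text
time_s: 14.85
position: [0.583, 0.1102, 0.1569]
tcp_rot: [[0.954, 0.3, 0.0], [0.3, -0.954, -0.0], [0.0, 0.0, -1.0]]
force: [0.5, 0.5, -4.5]
opening: 0.57
grasp_force: 30.0
```

It snapped: at TCP z ≈ 0.157 the force fell back to the head's weight. Now I'll lower gently into the saddle.

Emit:
jog_arm:
  delta_pos:
    - [0,0,-0.1]
    - [0,0,-0.2]
    - [0,0,-0.3]
    - [0,0,-0.3]
  turn: [0,0,0,0]
  grip: [0.6,0.6,0.6,0.6]

```text
time_s: 15.35
position: [0.5829, 0.1102, 0.1538]
tcp_rot: [[0.954, 0.3, -0.0], [0.3, -0.954, 0.0], [-0.0, -0.0, -1.0]]
force: [0.7, -0.7, -3.2]
opening: 0.571
grasp_force: 30.0
```

Emit:
jog_arm:
  delta_pos:
    - [0,0,-0.05]
    - [0,0,-0.1]
    - [0,0,-0.1]
  turn: [0,0,0]
  grip: [0.6,0.6,0.6]

```text
time_s: 15.72
position: [0.5829, 0.1102, 0.1529]
tcp_rot: [[0.954, 0.3, -0.0], [0.3, -0.954, -0.0], [-0.0, -0.0, -1.0]]
force: [-0.3, 0.7, -3.5]
opening: 0.567
grasp_force: 30.0
```

Emit:
jog_arm:
  delta_pos:
    - [0,0,-0.05]
    - [0,0,-0.1]
    - [0,0,-0.1]
  turn: [0,0,0]
  grip: [0.6,0.6,0.6]

```text
time_s: 16.1
position: [0.5829, 0.1102, 0.1519]
tcp_rot: [[0.954, 0.3, -0.0], [0.3, -0.954, 0.0], [-0.0, -0.0, -1.0]]
force: [-0.2, -0.8, -2.9]
opening: 0.568
grasp_force: 30.0
```

Emit:
jog_arm:
  delta_pos:
    - [0,0,-0.05]
    - [0,0,-0.1]
    - [0,0,-0.1]
  turn: [0,0,0]
  grip: [0.6,0.6,0.6]

```text
time_s: 16.48
position: [0.583, 0.1103, 0.151]
tcp_rot: [[0.954, 0.3, 0.0], [0.3, -0.954, 0.0], [0.0, -0.0, -1.0]]
force: [-0.5, 0.6, -3.0]
opening: 0.572
grasp_force: 30.0
```

Emit:
jog_arm:
  delta_pos:
    - [0,0,-0.05]
    - [0,0,-0.05]
    - [0,0,-0.05]
  turn: [0,0,0]
  grip: [0.6,0.6,0.6]

```text
time_s: 16.85
position: [0.5831, 0.1103, 0.1507]
tcp_rot: [[0.954, 0.3, 0.0], [0.3, -0.954, 0.0], [0.0, 0.0, -1.0]]
force: [-0.4, 0.2, -0.9]
opening: 0.569
grasp_force: 30.0
```

Emit:
jog_arm:
  delta_pos:
    - [0,0,-0.05]
    - [0,0,-0.05]
    - [0,0,-0.05]
    - [0,0,-0.05]
    - [0,0,-0.05]
    - [0,0,-0.05]
    - [0,0,-0.05]
    - [0,0,-0.05]
    - [0,0,-0.05]
  turn: [0,0,0,0,0,0,0,0,0]
  grip: [0.6,0.44,0.42,0.39,0.36,0.3,0.2,0.1,0.1]

```text
time_s: 17.98
position: [0.583, 0.1102, 0.15]
tcp_rot: [[0.954, 0.3, 0.0], [0.3, -0.954, 0.0], [0.0, -0.0, -1.0]]
force: [0.6, -1.0, 0.4]
opening: 0.88
grasp_force: 0.0
```

Run:
```python
from h import *
c=cam('wrist');d=cam('side');s=read_state();print(s['position'],s['force'],s['opening'],s['time_s'])
f=lambda i,x,y,w,h:cv2.resize(i[y:y+h,x:x+w],(400,600),interpolation=cv2.INTER_CUBIC)
cv2.imwrite('pics/z5.png',np.hstack([f(c['color'],170,60,180,270),f(d['color'],205,110,72,108)]))
```

```text
[0.58295045 0.11022944 0.14995127] [-0.72583011  0.59864003  0.37156579] 0.8860576075400646 18.075
```

View pics/z5.png

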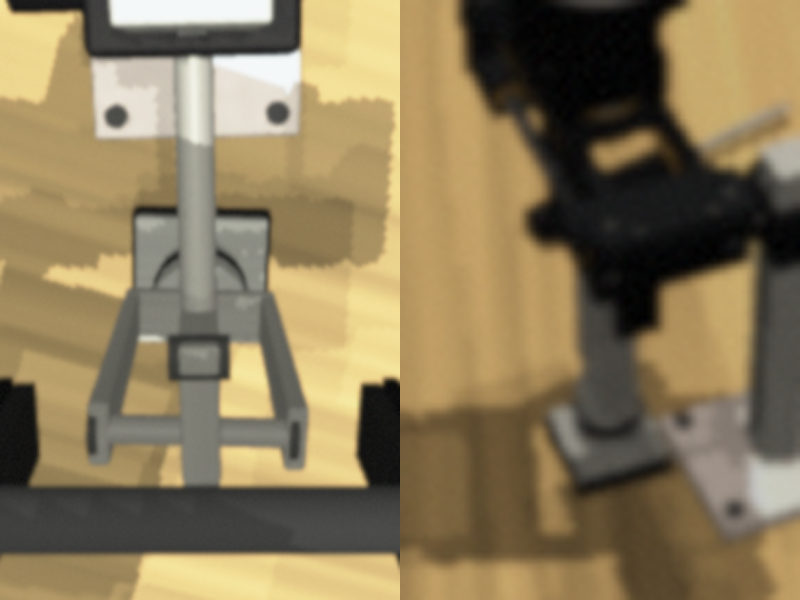

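The wrist view shows the gate tongue lying over the bar at about (259,253), with the head hanging square and the fingers clear on both sides. I'll withdraw upwards and let it settle.

Emit:
jog_arm:
  delta_pos:
    - [0,0,0.5]
    - [0,0,1.5]
    - [0,0,3]
    - [0,0,5]
    - [0,0,8]
    - [0,0,11]
    - [0,0,13]
    - [0,0,14]
    - [0,0,14]
    - [0,0,14]
    - [0,0,14]
    - [0,0,14]
  turn: [0,0,0,0,0,0,0,0,0,0,0,0]
  grip: [0.1,0.1,0.1,0.1,0.1,0.1,0.1,0.1,0.1,0.1,0.1,0.1]

```text
time_s: 19.58
position: [0.5826, 0.1102, 0.2892]
tcp_rot: [[0.954, 0.3, -0.002], [0.3, -0.954, -0.0], [-0.001, -0.0, -1.0]]
force: [0.3, 0.2, 0.9]
opening: 0.901
grasp_force: 0.0
```

Emit:
jog_arm:
  delta_pos:
    - [0,0,0]
    - [0,0,0]
    - [0,0,0]
    - [0,0,0]
    - [0,0,0]
    - [0,0,0]
    - [0,0,0]
    - [0,0,0]
    - [0,0,0]
    - [0,0,0]
    - [0,0,0]
    - [0,0,0]
  turn: [0,0,0,0,0,0,0,0,0,0,0,0]
  grip: [0.1,0.1,0.1,0.1,0.1,0.1,0.1,0.1,0.1,0.1,0.1,0.1]

```text
time_s: 21.08
position: [0.583, 0.1102, 0.29]
tcp_rot: [[0.954, 0.3, 0.0], [0.3, -0.954, 0.0], [0.0, -0.0, -1.0]]
force: [0.0, -0.6, 0.9]
opening: 0.903
grasp_force: 0.0
```

Run:
```python
from h import *
a=cam('wrist')
for _ in range(5): b=cam('wrist')
d=cam('side')
print('motion',np.abs(a['color'].astype(int)-b['color']).max(),np.abs(a['color'].astype(int)-b['color']).mean())
f=lambda i,x,y,w,h:cv2.resize(i[y:y+h,x:x+w],(400,600),interpolation=cv2.INTER_CUBIC)
cv2.imwrite('pics/z6.png',np.hstack([f(b['color'],170,60,180,270),f(d['color'],205,110,72,108)]))
```

```text
motion 13 0.7892405192057291
```

View pics/z6.png

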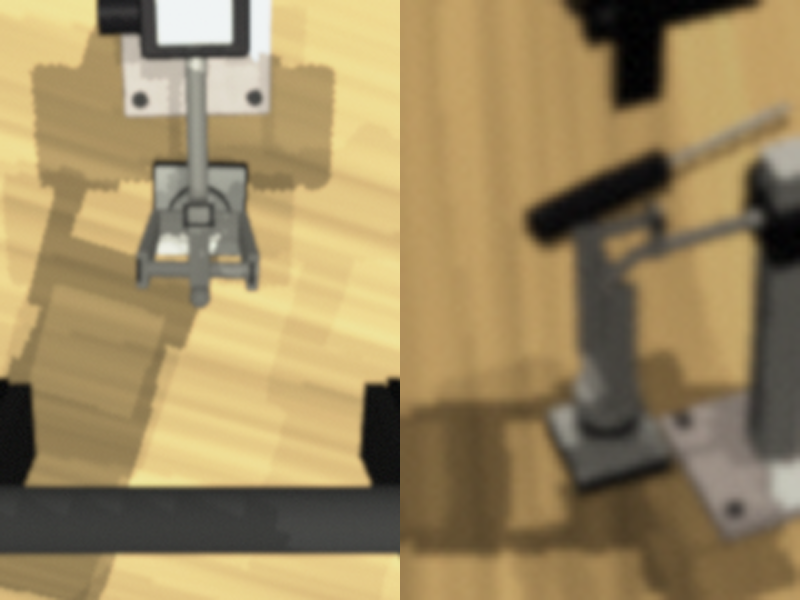

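The head hangs upright and still from the hook. The bar is inside the mouth at wrist crop (198,268), the gate is shut over it with the nose beyond at (200,295), and the robot is clear.

```bash
python3 -c "
from rig import *
print(hand_in())"
```

```text
the job is handed in; nothing more can be done
None
```

The tamp head hangs at rest on the snap hook with the gate shut above it, the robot is clear, and the job was handed in at about 21 s; no verdict came back.

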